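Pin a sprung specimen clamp open

ROBOT

A 6-joint arm with a two-finger parallel gripper is mounted at the origin on the work surface. World frame = base frame: x ahead of the robot, y to its left, z up, the work surface at z = 0. Lengths are in m, angles in rad, forces in N, time in s.
With the tool pointing down it reaches from about 0.35 to 0.875 m from the base axis. Payload 15.5 kg.
Tool frame: the origin (TCP) lies where the fingers leave the gripper's body, on its centre line; the fingertips stand 73 mm ahead of it and the grasp point (between the pads) lies 54 mm ahead of it; z points along the fingers, y is the line along which they close (so a half turn about z gives the same grasp; the last joint's range is limited). The gripper opens to 85 mm and grips with 20 to 120 N. Pads are 22 mm wide; open, the fingers measure 114 mm over their backs; the gripper's body (76 mm by 85 mm) begins 54 mm behind the grasp point. The pads swing forward as they close: fully open they stand 13 mm farther back than shut.
Start: joints at [-0.096, 0.494, 1.345, -0, 1.302, -0.096], TCP at [0.625, 0, 0.304] pointing down, gripper open.
Joint ranges: [-2.91, 2.91], [-0.82, 2.16], [0.22, 2.67], [-1.22, 4.37], [0.12, 2.79], [-3.08, 3.08]. Speed limits (rad/s): [1.89, 1.89, 2.57, 3.01, 3.01, 3.01].

INTERFACE

Orientations are given as a rotation vector (axis times angle).
In Python, from bench import * gives the robot as it stands. The module is installed in compiled form; this text tells all that it offers.
- The arm moves only by the tool send_rows, never from a script. Its argument "series" is a list of rows, each an object of numbers: "dx", "dy", "dz": the shift along the tool's x, y, z in units of 500 mm (1.0 is 500 mm); "ax", "ay", "az": the turn, a rotation vector about the tool's x, y, z in units of 120 degrees (1.0 is 120 degrees); "hand": the closure, from -1 (fully open) to 1 (shut). A call has 1 to 8 rows; each row is the pose to reach, as a shift and turn from the pose commanded when the call began, along the tool's axes at that moment; what a row does not reach only later rows make up. A row lasts 1/10 s, in which the tool goes at most 50 mm and 8.59 degrees, less where a joint would pass 70% of its speed; a pose out of reach is approached as far as the arm can. A call with a number of a shift or a turn outside -1 to 1 is refused whole. A call with a gripper value outside its range is refused whole. The fingers move at their own pace and stop on an object; the grip force is fixed at half the most. Time passes only in rows, so rows that repeat a pose let the fingers close. It gives the time, the measured TCP pose, the force, the opening and the grip force at its end, in the units of the state.
- get_obs(): the state, without advancing time (a new reading comes with each control period).
- get_image(name): name is "scene" or "side" or "wrist"; returns a dict with "color" (420x560x3 uint8, red, green, blue), "z_map" (420x560 float32, m along the optical axis (not along the pixel's ray), 0 where there is no reading), "camera_matrix" (3x3 intrinsics, pixels), "k1" (the pictures are not rectified: a ray, as slopes to the right and down, at radius r is drawn at 1 + k1 r^2 times it, then the intrinsics apply), "camera_from_world" (4x4, takes a point from world to camera coordinates). Camera axes: x right, y down, z forward; pixel columns grow to the right and rows downward; lengths in m; the calibration is good to about 2 mm. A picture is of the moment at which its call begins.
- close_job(): hands the job in; it is judged then, once.
Trained networks look in a picture, given as the dict that the camera call returned (one of the last four; its "shot" number tells which), for a name from the list of things; names that differ only in an ending like _2 or _b are one class to them, and where a whole thing is asked for, a point or a joint stands for the part that bears it (a point fixed in the world has none). Each returns a list of dicts, best first, with "p" (0 to 1); they miss things now and then, are a little off and sometimes report something else, mostly with a low value. They report only what shows in the picture. A call takes as long as a camera call. They do not tell look-alikes from the thing itself.
- boxes_of(picture, target): "extent" ([left, top, right, bottom] in pixels, round what is visible of it).
- tip_of(picture, target): "centre" ([column, row] in pixels: a listed point, or the origin of a listed thing).
The state is a dict: "clock": time; "joint_positions": joint angles; "qd": joint speeds; "tau": joint torques, N m; "eef_pos": TCP position; "tcp_rot": TCP orientation; "contact_force": force on the tool from outside, world axes, zero at the start; "moment": the same for the moment, N m; "finger_gap": finger opening in m; "gripper_force": force on a finger pad.
Only numpy, scipy, OpenCV 4.12 (cv2) and the standard library are available. Lean on these libraries where they do the work, as an engineer would, in place of code of your own. Each camera call takes 0.05 s, during which the arm holds its last target. There are 200 camera calls.

TASK

Lock the sprung specimen clamp open: stand the loose pin from the grey block in the hole of the clamp's leaning guide, then pull the slide out slowly by its black grip and stop as soon as you feel the pin drop into its hidden hole and block it, without straining the pin. Let go, see that the pin is fully home, and leave the jar, the slide box and the cup alone.

Things in the scene. Friction and masses are not known exactly. Their poses are not given: they have to be found in the camera images.
- stand: fixed white stand of the clamp, footprint about 125 x 250 mm; origin on the bench. Its bed leans, facing its local +x (roughly away from the robot); its +y is towards the jaws, -y towards the grip
- guide: fixed steel guide block, 64 x 46 mm (x by y), on the stand's leaning bed. Origin: centre of the round hole's mouth, in the block's top face, 115 mm above the bench. z: the hole's axis, pointing out, leaning 27 degrees from vertical towards the stand's +x (roughly away from the robot); y is level, along the slide. Upper cheek: 13.5 mm hole, 0 to 22 mm deep. Nothing rises over 30 mm above it
- floor (a point): point on the hole's axis 23.5 mm below the mouth, on the top of the slide (10 mm thick; steel polished and oiled). At rest the slide is solid here and a pin put in the guide stands on it. The slide's own hole is 16 mm wide. Below it is the lower cheek, a 13.5 mm hole 35 to 45 mm below the mouth, then free space to the white bed (110 x 250 mm) at 53 mm
- jaw (a point): top centre of the fixed dark jaw (70 mm along guide x, 12 mm along y), 119 mm along guide +y from the hole, level with the mouth. A second jaw, 60 mm wide and 4 mm higher, travels with the slide between it and the guide block
- grip_top (a point): top centre of the slide's black upright grip, 34 mm (guide x) by 14 mm (guide y), parallel to guide z; 46 mm of plain bar below the top, then a 22 mm thick foot. The top is 26 mm above the mouth along guide z, at rest 74 to 110 mm from the hole along guide -y. Its clamping place on the slide differs each time, so its position does not tell where the slide's hole is
- slide_run (a point): point on the bed 92 mm from the hole along guide -y, 53 mm below the mouth, under the slide. Pulled along guide -y (up to 55 mm) the slide resists by 4.5 N, rising 0.5 N per 10 mm, and springs back when let go. Its hole meets the guide's after 18 to 42 mm, different each time: pulled slowly (10 mm/s) the pin drops in and blocks it both ways. It may fall home, else press 5 to 15 N
- pin: loose retaining pin, 84 mm long, about 55 g: round steel shank 12 mm in diameter and 50 mm long, its nose tapered to 6 mm over the last 5 mm; black round head 20 mm in diameter, 34 mm tall, its flat underside the stop. Origin: centre of the nose's end; z points from the nose to the head. At the start it stands upright in the block, nose 4 mm above the bench, head top 88 mm above the bench
- pin_collar (a point): centre of the underside of the pin's head, 50 mm from the nose on the pin's axis; it meets the hole's mouth when the pin is home. Once the pin is in, pulling the slide against it with over about 20 N strains it
- block: fixed grey plastic block 56 x 56 x 30 mm with a 14 mm hole, 26 mm deep, in which the pin is parked; origin at the centre of its underside
- jar: amber jar, 56 mm in diameter, 85 mm tall; a bystander; origin at its underside
- slidebox: blue and white slide box 85 x 100 x 30 mm; a bystander; origin at its underside
- cup: white cup, 66 mm in diameter, 80 mm tall; a bystander; origin at its underside
Things that resemble listed ones, but are neither listed nor needed, are in the scene too. Leave any yellow look-alike of the pin alone.

How it is judged:
At the end, for the whole second after the job is handed in: The pin is through both cheeks and the slide, the underside of its head within 2 mm of the guide's top face (3 mm of the hole's centre), along the hole's axis within 7 degrees and at rest; the slide's grip stays more than 10 mm from where it started, held out by the pin (distance between pin_collar and guide below 0.003 m and z of pin_collar in the frame of guide below 0.002 m and angle between the z axis of pin and the z axis of guide, either way round below 0.12 rad and z of pin in the frame of guide below -0.046 m and distance of grip_top from where it was at the start of the episode above 0.01 m and linear speed of pin below 0.02 m/s); the robot touches nothing.
It fails at once if the jar is moved by more than 30 mm (distance of jar from where it was at the start of the episode above 0.03 m).
It fails at once if the slide box is moved by more than 30 mm (distance of slidebox from where it was at the start of the episode above 0.03 m).
It fails at once if the cup is moved by more than 30 mm (distance of cup from where it was at the start of the episode above 0.03 m).
It fails at once if the pin is strained by the slide: it bears on the guide with over 45 N while the fingers are not on the pin (contact force between pin and guide above 45 N and contact force between pin and the fingers below 1 N).
It also fails if it takes over 51 s, if anything falls off the work surface, if the arm or the gripper's body presses on something with over 40 N, if the wrist force passes 120 N, or if a joint passes its speed limit or range.

## Working session

There is one attempt and no reset: what is moved stays moved. The work goes in short steps, Python scripts to look and compute and a tool call to move; the robot and the scene stay as the last step left them, time stands still between calls to the robot, and variables do not carry over. Pictures are saved under pics/ and viewed, at most 10 in all, crops included, and the job is handed in when it is done.

Besides the shell and the picture viewer there is one more tool, called after "Request:" as name(argument=value, ...) on one line, values as JSON. send_rows: Moves the arm, as the interface text tells. Shifts and turns lie within -1 to 1; 1 stands for 500 mm of shift or 120 degrees of turn. Its arguments: {"type":"object","properties":{"series":{"type":"array","items":{"type":"object","properties":{"dx":{"type":"number"},"dy":{"type":"number"},"dz":{"type":"number"},"ax":{"type":"number"},"ay":{"type":"number"},"az":{"type":"number"},"hand":{"type":"number"}}}}},"required":["series"]}

```bash
mkdir -p pics; cat > h.py <<'E'
from bench import *
import numpy as np, cv2
from scipy.spatial.transform import Rotation as R
def save(p,n): cv2.imwrite('pics/'+n,cv2.cvtColor(p['color'],cv2.COLOR_RGB2BGR))
def ray(p,uv):
    K=np.array(p['camera_matrix']);x=(uv[0]-K[0,2])/K[0,0];y=(uv[1]-K[1,2])/K[1,1]
    d=np.array([x,y]);s=d.copy()
    for _ in range(20): s=d/(1+p['k1']*(s@s))
    return np.array([s[0],s[1],1.])
def c2w(p,X):
    T=np.linalg.inv(np.array(p['camera_from_world']));return T[:3,:3]@X+T[:3,3]
def at(p,uv,r=1):
    u,v=int(round(uv[0])),int(round(uv[1]));z=p['z_map'][max(v-r,0):v+r+1,max(u-r,0):u+r+1];z=z[z>0]
    return c2w(p,ray(p,uv)*np.median(z)) if len(z) else None
def onz(p,uv,h):
    o=c2w(p,np.zeros(3));d=c2w(p,ray(p,uv))-o;return o+d*(h-o[2])/d[2]
def tri(ps,uvs):
    A=np.zeros((3,3));b=np.zeros(3)
    for p,uv in zip(ps,uvs):
        o=c2w(p,np.zeros(3));d=c2w(p,ray(p,uv))-o;d/=np.linalg.norm(d);M=np.eye(3)-np.outer(d,d);A+=M;b+=M@o
    return np.linalg.solve(A,b)
def proj(p,X):
    T=np.array(p['camera_from_world']);c=T[:3,:3]@X+T[:3,3];s=c[:2]/c[2];s=s*(1+p['k1']*(s@s));K=np.array(p['camera_matrix']);return s*[K[0,0],K[1,1]]+[K[0,2],K[1,2]]
E
python3 - <<'E'
from h import *
np.set_printoptions(precision=4,suppress=True)
for c in ['scene','side']:
    p=get_image(c);save(p,c+'0.png')
    for t in ['guide','floor','jaw','grip_top','slide_run','pin','pin_collar','block','stand','jar','slidebox','cup']:
        print(c,t,[(round(d['p'],2),np.round(d['centre']),at(p,d['centre'])) for d in tip_of(p,t)[:3]])
print(get_obs())
E
```

```text
scene guide [(0.71, array([226., 149.]), array([0.6646, 0.0136, 0.3111]))]
scene floor [(0.91, array([229., 156.]), array([ 0.4933, -0.0079,  0.1104]))]
scene jaw [(0.66, array([277., 161.]), array([0.5205, 0.1038, 0.1152]))]
scene grip_top [(0.47, array([191., 144.]), array([ 0.4752, -0.0945,  0.1377])), (0.44, array([291., 262.]), array([0.7407, 0.1259, 0.0347]))]
scene slide_run [(0.57, array([197., 153.]), array([ 0.4707, -0.0868,  0.1009]))]
scene pin [(0.52, array([324., 199.]), array([0.5574, 0.2142, 0.0153])), (0.42, array([324., 178.]), array([0.548 , 0.2104, 0.0834]))]
scene pin_collar [(0.56, array([321., 156.]), array([0.4758, 0.2105, 0.0776])), (0.47, array([326., 188.]), array([0.5602, 0.2154, 0.0604]))]
scene block [(0.81, array([321., 175.]), array([0.4949, 0.2102, 0.0312]))]
scene stand [(0.61, array([232., 184.]), array([ 0.5057, -0.0082,  0.024 ]))]
scene jar [(0.87, array([289., 260.]), array([0.7398, 0.1226, 0.0414]))]
scene slidebox [(0.92, array([179., 283.]), array([ 0.7809, -0.1143,  0.0304]))]
scene cup [(0.93, array([421., 216.]), array([0.6377, 0.4293, 0.0
[... 1010 characters left out ...]
rray([316., 283.]), array([0.4627, 0.2295, 0.0662]))]
side jar [(0.64, array([257., 234.]), array([0.6881, 0.1476, 0.0217]))]
side slidebox []
side cup [(0.69, array([160., 335.]), array([0.5875, 0.4648, 0.0244]))]
{'clock': 1.3, 'joint_positions': array([-0.0955,  0.4936,  1.3455,  0.    ,  1.3025, -0.0955]), 'qd': array([-0.0004,  0.0006,  0.0011, -0.0007, -0.001 ,  0.0006]), 'tau': array([  0.002 , -88.2015, -38.4262,   0.    ,   0.0009,  -0.    ]), 'eef_pos': array([0.625 , 0.    , 0.3039]), 'tcp_rot': array([2.2214, 2.2215, 0.    ]), 'contact_force': array([-0.4706,  0.6177,  0.8252]), 'moment': array([-0.0297,  0.0374,  0.0018]), 'gripper_force': 0.0, 'finger_gap': 0.08554868824498912}
```

```bash
python3 -c "
import cv2,numpy as np
a=cv2.imread('pics/scene0.png');b=cv2.imread('pics/side0.png')
cv2.imwrite('pics/both.png',cv2.resize(np.vstack([a,b]),(0,0),fx=.71,fy=.71))"
```

```text
(no output)
```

View pics/scene0.png

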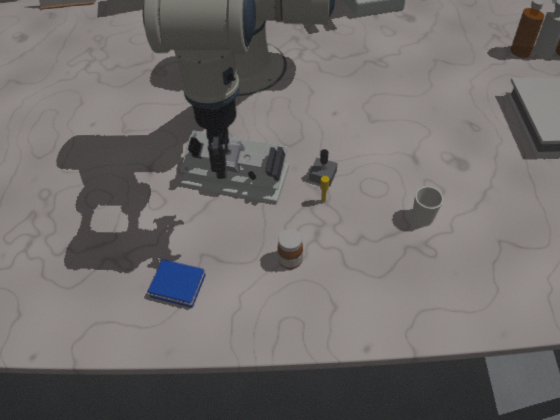

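View pics/side0.png

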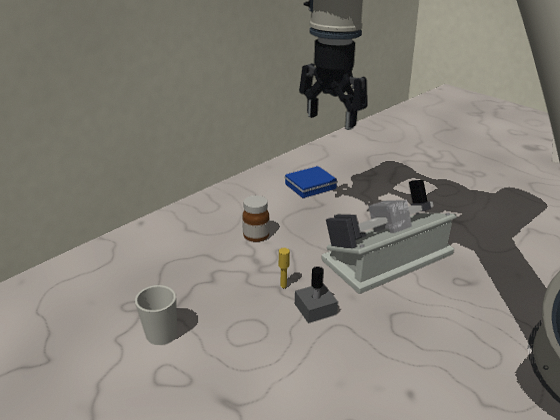

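The wanted black pin stands in the grey block at scene (323,158) and side (317,278). It could be confused with the yellow look-alike at scene (324,190), side (284,268). The other dark uprights are the grip at scene (194,146), side (418,190), and the jaw at scene (277,160). I choose the black pin in the grey block. The clamp is at scene (230,165), partly behind the arm.

```bash
python3 - <<'E'
from h import *
np.set_printoptions(precision=4,suppress=True)
a=get_image('scene');b=get_image('side')
D={}
for t in ['guide','floor','jaw','grip_top','slide_run','block','pin_collar','jar','cup']:
    u=tip_of(a,t);v=tip_of(b,t)
    if u and v:
        X=tri([a,b],[u[0]['centre'],v[0]['centre']]);D[t]=X
        print(t,X,proj(a,X)-u[0]['centre'],proj(b,X)-v[0]['centre'])
d=D['jaw']-D['grip_top'];print('yaw',np.degrees(np.arctan2(-d[0],d[1])))
im=lambda p:cv2.cvtColor(p['color'],cv2.COLOR_RGB2BGR)
A=cv2.resize(im(a)[120:220,160:360],(800,400),interpolation=cv2.INTER_CUBIC)[:300]
B=cv2.resize(im(b)[170:330,270:470],(375,300),interpolation=cv2.INTER_CUBIC)
cv2.imwrite('pics/crop1.png',np.vstack([A,np.hstack([B,np.zeros((300,425,3),np.uint8)])]))
E
```

```text
guide [ 0.4863 -0.011   0.1106] [1.4853 1.5409] [ 2.1293 -1.4135]
floor [ 0.478  -0.0112  0.0936] [0.4617 0.478 ] [ 0.6725 -0.4381]
jaw [0.5188 0.0949 0.1187] [0.1809 0.1637] [ 0.2622 -0.1495]
grip_top [ 0.4752 -0.0977  0.1354] [0.4718 0.5528] [ 0.6647 -0.4927]
slide_run [ 0.4376 -0.0976  0.0602] [0.0124 0.0139] [ 0.0183 -0.0127]
block [0.4653 0.2149 0.0016] [1.4355 1.0359] [ 2.3031 -1.0691]
pin_collar [0.5486 0.2143 0.0507] [0.0568 0.0394] [ 0.0829 -0.0361]
jar [ 0.7208  0.1221 -0.0053] [-0.1058 -0.0702] [-0.1224  0.0494]
cup [ 0.6138  0.4475 -0.0003] [1.7722 0.6671] [ 2.6289 -0.6136]
yaw -12.739028264208061
```

View pics/crop1.png

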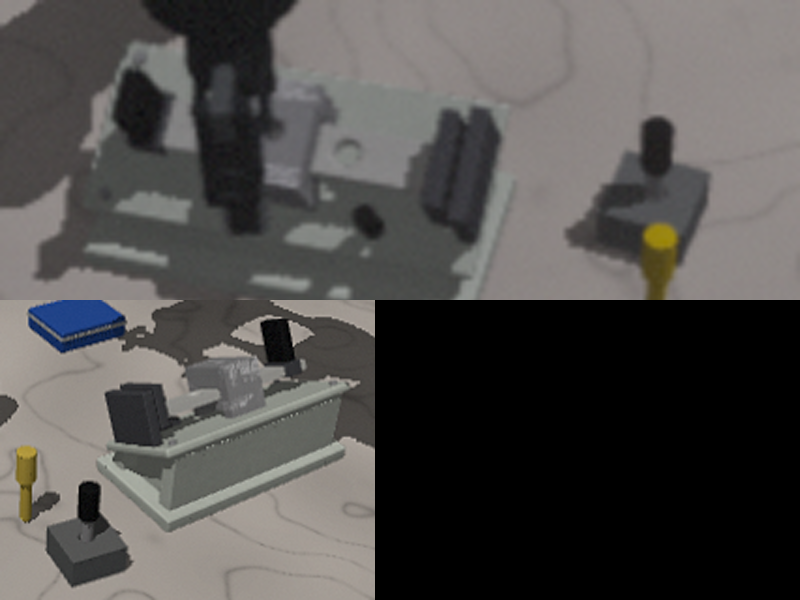

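The crop confirms the choice: the black-headed pin with a steel shank stands in the grey block, with the yellow one about 80 mm beyond it. Next I move above it, with the tool yawed to match the guide.

Request:
send_rows(series=[{"dx": 0.43, "dy": -0.32, "dz": 0.1, "az": 0.106, "hand": -1}, {"dx": 0.43, "dy": -0.32, "dz": 0.1, "az": 0.106, "hand": -1}, {"dx": 0.43, "dy": -0.32, "dz": 0.1, "az": 0.106, "hand": -1}, {"dx": 0.43, "dy": -0.32, "dz": 0.1, "az": 0.106, "hand": -1}, {"dx": 0.43, "dy": -0.32, "dz": 0.1, "az": 0.106, "hand": -1}, {"dx": 0.43, "dy": -0.32, "dz": 0.1, "az": 0.106, "hand": -1}, {"dx": 0.43, "dy": -0.32, "dz": 0.1, "az": 0.106, "hand": -1}, {"dx": 0.43, "dy": -0.32, "dz": 0.1, "az": 0.106, "hand": -1}])

```text
validation failed for argument at $.se...
```

```bash
python3 - <<'E'
from h import *
np.set_printoptions(precision=4,suppress=True)
o=get_obs();print(o['clock'],o['eef_pos'],o['tcp_rot'],o['joint_positions'],o['contact_force'])
a=get_image('scene');b=get_image('side');w=get_image('wrist')
save(a,'scene1.png');save(w,'wrist1.png')
print('wristcam',c2w(w,np.zeros(3)),c2w(w,np.array([0,0,1.]))-c2w(w,np.zeros(3)))
for t in ['pin','pin_collar','block','guide','grip_top']:
    for d in tip_of(w,t)[:2]: print('w',t,round(d['p'],2),np.round(d['centre']),at(w,d['centre']))
for t in ['guide','floor','jaw','grip_top','slide_run']:
    u=tip_of(a,t);v=tip_of(b,t)
    if u and v:
        X=tri([a,b],[u[0]['centre'],v[0]['centre']])
        print(t,u[0]['p'],u[0]['centre'],v[0]['p'],X,proj(a,X)-u[0]['centre'],proj(b,X)-v[0]['centre'])
A=cv2.resize(cv2.imread('pics/scene1.png')[110:215,165:305],(800,600),interpolation=cv2.INTER_CUBIC)
cv2.imwrite('pics/crop2.png',A)
E
```

```text
2.3 [ 0.625  -0.      0.3039] [2.2214 2.2214 0.    ] [-0.0955  0.4936  1.3455  0.      1.3025 -0.0955] [-0.8428 -0.0293  0.55  ]
wristcam [0.6251 0.0806 0.3731] [-0.0002 -0.3111 -0.9504]
w guide 0.86 [102. 216.] [ 0.4737 -0.0137  0.0967]
w grip_top 0.68 [ 91. 326.] [ 0.4717 -0.0915  0.1367]
guide 0.62 [226.8, 151.5] 0.61 [ 0.4865 -0.0107  0.1159] [0.6777 0.7108] [ 0.9768 -0.6482]
jaw 0.75 [274.9, 158.7] 0.79 [0.5161 0.1011 0.1169] [0.6837 0.6123] [ 0.995  -0.5648]
grip_top 0.72 [189.2, 143.1] 0.82 [ 0.4711 -0.0981  0.1344] [0.4329 0.5088] [ 0.6133 -0.4551]
slide_run 0.97 [195.6, 153.5] 0.7 [ 0.5023 -0.0663  0.1019] [8.6344 8.7667] [11.2921 -8.1674]
```

View pics/wrist1.png

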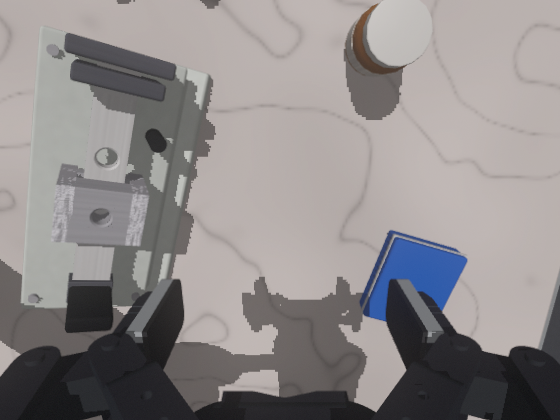

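View pics/crop2.png

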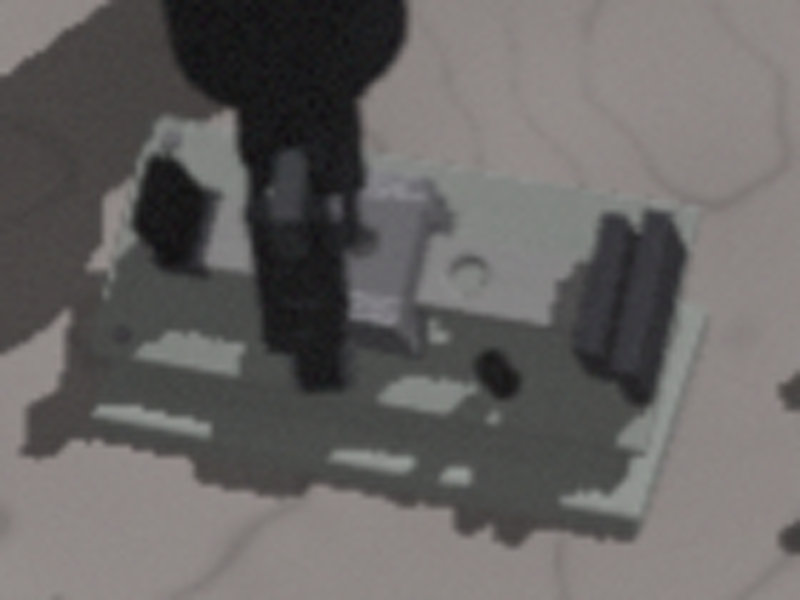

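The move was refused by format validation, so nothing moved. The wrist view is useful anyway: the guide hole is at (101,216), what may be the slide's hole at (106,158), the grip at (90,300) and the jaws at (120,65).

```bash
python3 - <<'E'
from h import *
np.set_printoptions(precision=4,suppress=True)
w=get_image('wrist')
g=cv2.cvtColor(w['color'],cv2.COLOR_RGB2GRAY)
# hole: dark blob near (101,216)
s=g[195:240,75:130];print(s.min(),np.median(s))
m=((s<np.median(s)*0.72)*255).astype(np.uint8)
n,l,st,c=cv2.connectedComponentsWithStats(m);print([(c[i]+[75,195],st[i]) for i in range(1,n) if st[i][4]>30])
H=onz(w,(101,216.5),.115);print('hole',H)
for t in ['jaw','guide','grip_top']:
    print(t,[(round(d['p'],2),d['centre']) for d in tip_of(w,t)[:2]])
for e in [((66,36),(174,72)),((72,66),(164,96))]: # jaw edges far top
    A,B=[onz(w,q,.115) for q in e];print('jaw edge',A,B,at(w,e[0],3),np.degrees(np.arctan2(B[1]-A[1],B[0]-A[0])))
for nme,q in [('shole',(106,158)),('plate',(106,180)),('plate2',(85,150)),('gblock',(75,216)),('gblock2',(127,216)),('grip',(90,300)),('griptop',(90,277)),('jaw',(120,55)),('bed',(50,120)),('bed2',(165,200))]: print(nme,at(w,q,2))
E
```

```text
77 138.0
[(array([ 97.2647, 215.7794]), array([ 15,  14,  19,  14, 136], dtype=int32))]
hole [ 0.483  -0.0075  0.115 ]
jaw [(0.62, [123.1, 61.3])]
guide [(0.75, [100.1, 218.5]), (0.47, [152.3, 179.5])]
grip_top [(0.71, [88.6, 326.4])]
jaw edge [0.4789 0.1199 0.115 ] [0.5496 0.0967 0.115 ] [0.4871 0.1177 0.1295] -18.19042151526293
jaw edge [0.4798 0.1011 0.115 ] [0.5412 0.081  0.115 ] [0.4883 0.0999 0.1301] -18.063902783347515
shole [0.4695 0.0299 0.0668]
plate [0.4803 0.0164 0.0936]
plate2 [0.4563 0.038  0.0743]
gblock [ 0.4673 -0.0046  0.1226]
gblock2 [ 0.4993 -0.01    0.1063]
grip [ 0.4615 -0.0817  0.1152]
griptop [ 0.4523 -0.0715  0.0941]
jaw [0.5144 0.1076 0.1162]
bed [0.4389 0.0636 0.0864]
bed2 [ 0.4993 -0.0231  0.0155]
```

Request:
send_rows(series=[{"dx": 0.43, "dy": -0.32, "dz": 0.1, "ax": 0, "ay": 0, "az": 0.106, "hand": -0.99}, {"dx": 0.43, "dy": -0.32, "dz": 0.1, "ax": 0, "ay": 0, "az": 0.106, "hand": -0.99}, {"dx": 0.43, "dy": -0.32, "dz": 0.1, "ax": 0, "ay": 0, "az": 0.106, "hand": -0.99}, {"dx": 0.43, "dy": -0.32, "dz": 0.1, "ax": 0, "ay": 0, "az": 0.106, "hand": -0.99}, {"dx": 0.43, "dy": -0.32, "dz": 0.1, "ax": 0, "ay": 0, "az": 0.106, "hand": -0.99}, {"dx": 0.43, "dy": -0.32, "dz": 0.1, "ax": 0, "ay": 0, "az": 0.106, "hand": -0.99}, {"dx": 0.43, "dy": -0.32, "dz": 0.1, "ax": 0, "ay": 0, "az": 0.106, "hand": -0.99}])

```text
clock: 4.1
eef_pos: [0.4628, 0.217, 0.2535]
tcp_rot: [-2.45, -1.965, 0.002]
contact_force: [0.3, 0.3, -0.0]
finger_gap: 0.085
gripper_force: 0.0
```

```bash
python3 - <<'E'
from h import *
np.set_printoptions(precision=4,suppress=True)
o=get_obs();print(o['clock'],o['eef_pos'],R.from_rotvec(o['tcp_rot']).as_matrix())
a=get_image('scene');w=get_image('wrist')
save(w,'wrist2.png')
for t in ['pin','pin_collar','block']:
    for d in tip_of(w,t)[:2]: print('w',t,round(d['p'],2),np.round(d['centre']),at(w,d['centre']))
    for d in boxes_of(w,t)[:2]: print('box',t,round(d['p'],2),np.round(d['extent']))
# clouds from scene cam: fit bed plane & guide top
def cloud(p):
    K=p['camera_matrix'];v,u=np.mgrid[0:420,0:560];s=cv2.undistortPoints(np.dstack([u,v]).reshape(-1,1,2).astype(np.float64),np.array(K,float),np.array([p['k1'],0,0,0,0.])).reshape(420,560,2)
    z=p['z_map'];X=np.dstack([s*z[...,None],z]);T=np.linalg.inv(p['camera_from_world']);return X@T[:3,:3].T+T[:3,3]
C=cloud(a)
q=C.reshape(-1,3);
m=(abs(q[:,0]-.49)<.12)&(abs(q[:,1]-.01)<.16)&(q[:,2]>.03)&(q[:,2]<.16);P=q[m]
rng=np.random.default_rng(0);best=0
for _ in range(3000):
    s=P[rng.choice(len(P),3)];n=np.cross(s[1]-s[0],s[2]-s[0]);L=np.linalg.norm(n)
    if L<1e-6: continue
    n/=L;n*=np.sign(n[2]); 
    if abs(np.degrees(np.arccos(n[2]))-27)>6: continue
    k=abs((P-s[0])@n)<.003
    if k.sum()>best: best=k.sum();K=k
Q=P[K];c=Q.mean(0);n=np.linalg.svd(Q-c)[2][2];n*=np.sign(n[2])
print(len(P),best,'lean',np.degrees(np.arccos(n[2])),'yaw',np.degrees(np.arctan2(n[1],n[0])),c)
np.save('cloud.npy',P);save(a,'scene2.png')
E
```

```text
4.1 [0.4628 0.217  0.2535] [[ 0.2171  0.9761 -0.0015]
 [ 0.9761 -0.2171 -0.0001]
 [-0.0004 -0.0015 -1.    ]]
w pin 0.86 [372. 168.] [0.5442 0.2185 0.0097]
w pin 0.82 [286. 182.] [0.4676 0.2268 0.0282]
box pin 0.65 [273. 183. 303. 221.]
box pin 0.58 [368. 163. 416. 207.]
w pin_collar 0.68 [390. 182.] [0.5421 0.2213 0.0761]
w pin_collar 0.66 [287. 198.] [0.4687 0.2288 0.0873]
box pin_collar 0.96 [274. 182. 302. 223.]
box pin_collar 0.78 [370. 162. 419. 206.]
w block 0.69 [549. 223.] [0.6858 0.1423 0.0339]
w block 0.61 [285. 180.] [0.4672 0.2287 0.0292]
box block 0.92 [250. 147. 325. 225.]
4450 1811 lean 26.56457138829447 yaw -16.2880265710409 [ 0.4678 -0.0104  0.0641]
```

View pics/wrist2.png

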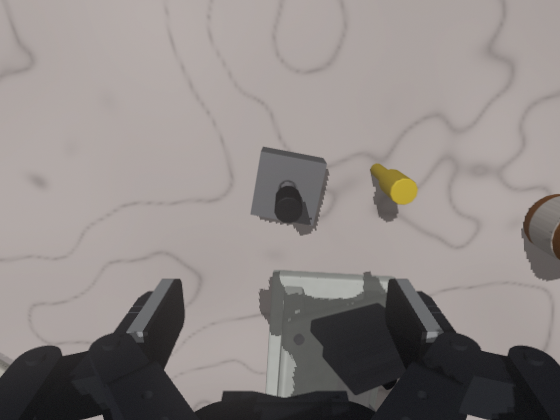

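The wrist view shows the black pin head with its top centre near (288,209) in the grey block, and the yellow look-alike at (400,190). The bed plane gives a yaw of about -16°.

```bash
python3 - <<'E'
from h import *
np.set_printoptions(precision=4,suppress=True)
w=get_image('wrist');z=w['z_map']
sub=w['color'].max(2)[178:226,268:308]
from itertools import product
P=np.array([at(w,(u,v),0) for u,v in product(range(270,306),range(180,226)) if z[v,u]>0])
T=P[P[:,2]>.083];print('top',len(T),T.mean(0),(T.min(0)+T.max(0))/2,T.max(0)-T.min(0))
for q in [(288,208),(289,210)]: print(onz(w,q,.088))
B=np.array([at(w,(u,v),0) for u,v in product(range(245,330,2),range(145,230,2)) if .026<at(w,(u,v),0)[2]<.034]);print('block',(B.min(0)+B.max(0))/2)
# side check
C=np.load('cloud.npy')
# fit jaws/guide etc from scene cloud
for yaw in [-13,-15,-17]:
    y=np.radians(yaw);gx=np.array([np.cos(y)*np.cos(.4712),np.sin(y)*np.cos(.4712),-np.sin(.4712)]);gy=np.array([-np.sin(y),np.cos(y),0]);gz=np.cross(gx,gy)
    H=np.array([.483,-.0075,.115]);L=(C-H)@np.array([gx,gy,gz]).T
    b=np.histogram(L[:,2],np.arange(-.07,.04,.005));
    g=L[(abs(L[:,2])<.006)&(abs(L[:,1])<.035)&(abs(L[:,0])<.045)];print(yaw,len(g),np.percentile(g,[2,98],axis=0).round(4).tolist(),np.median(g[:,2]))
E
```

```text
top 606 [0.4673 0.2212 0.087 ] [0.467  0.2205 0.0863] [0.0195 0.0197 0.0065]
[0.4693 0.2204 0.088 ]
[0.4697 0.2189 0.088 ]Traceback (most recent call last):
  File "<stdin>", line 9, in <module>
TypeError: 'NoneType' object is not subscriptable
```

Request:
send_rows(series=[{"dx": 0.008, "dy": 0.008, "dz": 0.1, "ax": 0, "ay": 0, "az": 0, "hand": -0.99}, {"dx": 0.008, "dy": 0.008, "dz": 0.2, "ax": 0, "ay": 0, "az": 0, "hand": -0.5}, {"dx": 0.008, "dy": 0.008, "dz": 0.243, "ax": 0, "ay": 0, "az": 0, "hand": -0.2}, {"dx": 0.008, "dy": 0.008, "dz": 0.243, "ax": 0, "ay": 0, "az": 0, "hand": 0}, {"dx": 0.008, "dy": 0.008, "dz": 0.243, "ax": 0, "ay": 0, "az": 0, "hand": 0.99}, {"dx": 0.008, "dy": 0.008, "dz": 0.243, "ax": 0, "ay": 0, "az": 0, "hand": 0.99}, {"dx": 0.008, "dy": 0.008, "dz": 0.243, "ax": 0, "ay": 0, "az": 0, "hand": 0.99}, {"dx": 0.008, "dy": 0.008, "dz": 0.243, "ax": 0, "ay": 0, "az": 0, "hand": 0.99}])

```text
clock: 5.35
eef_pos: [0.4699, 0.2182, 0.1337]
tcp_rot: [2.454, 1.961, 0.002]
contact_force: [-4.8, 1.0, 9.8]
finger_gap: 0.0185
gripper_force: 58.8
```

Request:
send_rows(series=[{"dx": 0, "dy": 0, "dz": -0.05, "ax": 0, "ay": 0, "az": 0, "hand": 0.99}, {"dx": 0, "dy": 0, "dz": -0.15, "ax": 0, "ay": 0, "az": 0, "hand": 0.99}, {"dx": -0.1, "dy": 0.05, "dz": -0.25, "ax": 0, "ay": 0, "az": 0, "hand": 0.99}, {"dx": -0.2, "dy": 0.1, "dz": -0.28, "ax": 0, "ay": 0, "az": 0.03, "hand": 0.99}, {"dx": -0.3, "dy": 0.15, "dz": -0.28, "ax": 0, "ay": 0, "az": 0.03, "hand": 0.99}, {"dx": -0.36, "dy": 0.16, "dz": -0.28, "ax": 0, "ay": 0, "az": 0.03, "hand": 0.99}, {"dx": -0.36, "dy": 0.16, "dz": -0.28, "ax": 0, "ay": 0, "az": 0.03, "hand": 0.99}])

```text
clock: 6.05
eef_pos: [0.5092, 0.0209, 0.2741]
tcp_rot: [2.514, 1.878, 0.003]
contact_force: [-0.2, 0.0, -0.6]
finger_gap: 0.0186
gripper_force: 58.8
```

```bash
cat >> h.py <<'E'
def cloud(p):
    v,u=np.mgrid[0:420,0:560];s=cv2.undistortPoints(np.dstack([u,v]).reshape(-1,1,2).astype(np.float64),np.array(p['camera_matrix'],float),np.array([p['k1'],0,0,0,0.])).reshape(420,560,2)
    z=p['z_map'];X=np.dstack([s*z[...,None],z]);T=np.linalg.inv(p['camera_from_world']);return X@T[:3,:3].T+T[:3,3]
def gframe(yaw):
    y=np.radians(yaw);t=np.radians(27);gx=np.array([np.cos(y)*np.cos(t),np.sin(y)*np.cos(t),-np.sin(t)]);gy=np.array([-np.sin(y),np.cos(y),0]);return np.array([gx,gy,np.cross(gx,gy)]).T
E
python3 - <<'E'
from h import *
np.set_printoptions(precision=4,suppress=True)
o=get_obs();print(o['clock'],o['eef_pos'],o['finger_gap'],o['contact_force'],R.from_rotvec(o['tcp_rot']).as_matrix())
w=get_image('wrist');save(w,'wrist3.png');np.save('w3.npy',cloud(w).astype(np.float32))
for t in ['guide','jaw','grip_top','pin','pin_collar']:
    print(t,[(round(d['p'],2),d['centre']) for d in tip_of(w,t)[:2]])
for t,h in [('guide',.115),('jaw',.115),('grip_top',.115+.026*.891)]:
    for d in tip_of(w,t)[:1]: print(t,onz(w,d['centre'],h))
E
```

```text
6.05 [0.5092 0.0209 0.2741] 0.018570482999049707 [-0.1953  0.01   -0.5666] [[ 0.2836  0.9589  0.0036]
 [ 0.9589 -0.2836 -0.0013]
 [-0.0002  0.0039 -1.    ]]
guide [(0.67, [259.4, 270.8])]
jaw [(0.58, [252.1, 91.0]), (0.54, [260.5, 264.9])]
grip_top [(0.69, [277.5, 383.4])]
pin [(0.66, [282.3, 233.3])]
pin_collar [(0.75, [284.6, 269.9])]
guide [ 0.4815 -0.0109  0.115 ]
jaw [0.5143 0.1067 0.115 ]
grip_top [ 0.4714 -0.0906  0.1382]
```

View pics/wrist3.png

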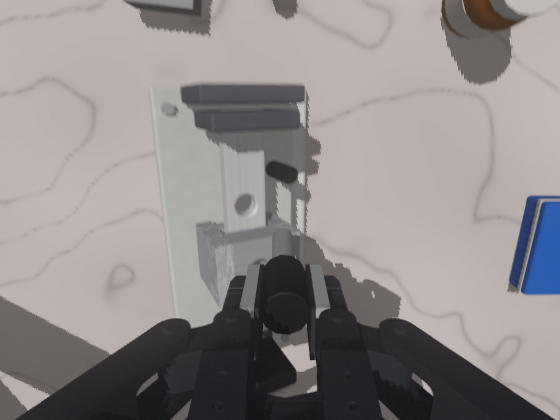

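The pin is held straight, with its head at (285,300) and its nose at (283,238). The jaws are level in the picture, so the tool yaw of about -16.5° is close. I'll refine the yaw and hole from the cloud and get the pin's offset in the tool.

```bash
python3 - <<'E'
from h import *
np.set_printoptions(precision=4,suppress=True)
C=np.load('w3.npy');o=get_obs();Rt=R.from_rotvec(o['tcp_rot']).as_matrix()
# pin in tool frame
L=(C-o['eef_pos'])@Rt
h=L[255:335,262:308].reshape(-1,3);h=h[(h[:,2]>.03)&(h[:,2]<.075)&(abs(h[:,1])<.015)]
top=h[(h[:,2]<np.percentile(h[:,2],30)+.003)];print('head',len(h),np.percentile(h,[1,50,99],axis=0))
s=L[228:255,270:296].reshape(-1,3);s=s[(s[:,2]>.075)&(s[:,2]<.14)&(abs(s[:,1])<.015)]
for z0 in np.arange(.08,.14,.01):
    q=s[(s[:,2]>z0)&(s[:,2]<z0+.01)]
    if len(q)>8: print('shank z',z0,len(q),'y mid',np.percentile(q[:,1],[3,97]),'xmax',q[:,0].max(),q[:,0].min())
q=C[80:300,150:310].reshape(-1,3);q=q[q[:,2]>.03]
G=gframe(-16);H=np.array([.4815,-.0109,.115]);P=(q-H)@G
b=q[abs(P[:,2]+.053)<.006];c=b.mean(0);n=np.linalg.svd(b-c)[2][2];n*=np.sign(n[2])
print('bed',len(b),np.degrees(np.arccos(n[2])),np.degrees(np.arctan2(n[1],n[0])),'z',np.median(P[abs(P[:,2]+.053)<.006][:,2]))
j=P[(abs(P[:,2])<.008)&(P[:,1]>.09)&(abs(P[:,0])<.05)]
print('jaw',np.percentile(j,[1,50,99],axis=0))
ed=[(x+.005,j[(j[:,0]>=x)&(j[:,0]<x+.01)][:,1].max(),j[(j[:,0]>=x)&(j[:,0]<x+.01)][:,1].min()) for x in np.arange(-.035,.03,.01) if ((j[:,0]>=x)&(j[:,0]<x+.01)).any()]
print(np.array(ed),np.degrees(np.polyfit(*np.array(ed)[1:-1,:2].T,1)[0]))
g=P[(abs(P[:,2])<.006)&(abs(P[:,1])<.035)&(abs(P[:,0])<.045)];print('gtop',len(g),np.percentile(g,[1,50,99],axis=0))
E
```

```text
head 3167 [[-0.0116 -0.0065  0.0442]
 [ 0.0032  0.0024  0.0463]
 [ 0.0073  0.0117  0.0741]]
shank z 0.08 30 y mid [-0.0011  0.005 ] xmax 0.003438754673667338 0.0017720369068760385
shank z 0.09 161 y mid [-0.0033  0.007 ] xmax 0.00357544217796165 -0.0019267487865373399
shank z 0.09999999999999999 153 y mid [-0.0037  0.0072] xmax 0.0034177319086991175 -0.0023859072917664973
shank z 0.10999999999999999 133 y mid [-0.0042  0.0069] xmax 0.0032129353609344873 -0.004138188173414509
shank z 0.11999999999999998 48 y mid [-0.004   0.0069] xmax 0.0030031546393978416 -0.001792765278159213
bed 12691 26.743599 -16.3015 z -0.053554870920922426
jaw [[-0.0341  0.0999 -0.0063]
 [-0.0041  0.1166  0.0012]
 [ 0.0331  0.1276  0.0047]]
[[-0.03    0.1278  0.1002]
 [-0.02    0.1278  0.0996]
 [-0.01    0.1279  0.0997]
 [ 0.      0.1279  0.0996]
 [ 0.01    0.1274  0.0995]
 [ 0.02    0.1275  0.0996]
 [ 0.03    0.1276  0.0995]] -0.4954315058435663
gtop 2381 [[-0.0316 -0.0134 -0.0056]
 [-0.0154  0.0146 -0.0006]
 [ 0.0318  0.0259  0.0008]]
```

```bash
cat >> h.py <<'E'
YAW=-16.4;G=gframe(YAW);RT=np.array([G[:,1],G[:,0],-G[:,2]]).T
def rows(p,Rm=RT):
    o=get_obs();R0=R.from_rotvec(o['tcp_rot']).as_matrix()
    print('clock',o['clock'],'F',o['contact_force'].round(1),'d',(R0.T@(p-o['eef_pos'])/.5).round(4),'a',(R.from_matrix(R0.T@Rm).as_rotvec()/np.radians(120)).round(4))
E
python3 - <<'E'
from h import *
H=np.array([.4807,-.0078,.1145])
p=H+.015*G[:,2]-RT@np.array([-.0025,0,.1297]);print(p);rows(p)
E
```

```text
[ 0.54442552 -0.02394941  0.24342864]
clock 6.5 F [-0.6  1.   0. ] d [-0.0753  0.0977  0.0578] a [0.2249 0.0003 0.0014]
```

Request:
send_rows(series=[{"dx": -0.04, "dy": 0.05, "dz": 0, "ax": 0.07, "ay": 0, "az": 0.001, "hand": 0.99}, {"dx": -0.075, "dy": 0.098, "dz": 0, "ax": 0.14, "ay": 0, "az": 0.001, "hand": 0.99}, {"dx": -0.075, "dy": 0.098, "dz": 0.02, "ax": 0.21, "ay": 0, "az": 0.001, "hand": 0.99}, {"dx": -0.075, "dy": 0.098, "dz": 0.058, "ax": 0.225, "ay": 0, "az": 0.001, "hand": 0.99}, {"dx": -0.075, "dy": 0.098, "dz": 0.058, "ax": 0.225, "ay": 0, "az": 0.001, "hand": 0.99}, {"dx": -0.075, "dy": 0.098, "dz": 0.058, "ax": 0.225, "ay": 0, "az": 0.001, "hand": 0.99}])

```text
clock: 7.1
eef_pos: [0.5446, -0.0244, 0.2434]
tcp_rot: [-2.192, -1.64, 0.394]
contact_force: [-0.4, -0.3, -0.7]
finger_gap: 0.018
gripper_force: 58.8
```

```bash
python3 - <<'E'
from h import *
np.set_printoptions(precision=4,suppress=True)
w=get_image('wrist');s=get_image('side');save(w,'wrist4.png')
o=get_obs();R0=R.from_rotvec(o['tcp_rot']).as_matrix();print(o['eef_pos'],R0.T@RT)
C=cloud(w);L=(C-o['eef_pos'])@R0
q=L.reshape(-1,3)
# shank
for z0 in np.arange(.085,.135,.01):
    k=q[(q[:,2]>z0)&(q[:,2]<z0+.01)&(abs(q[:,1])<.015)&(abs(q[:,0])<.02)]
    if len(k)>8: print(round(z0,3),len(k),np.percentile(k[:,1],[3,97]),k[:,0].max())
t=q[(abs(q[:,2]-.1447)<.005)&(abs(q[:,0])<.06)&(abs(q[:,1])<.05)];print('gtop',len(t),np.percentile(t,[1,50,99],axis=0))
j=q[(abs(q[:,2]-.1447)<.008)&(q[:,0]>.085)&(q[:,0]<.14)&(abs(q[:,1])<.05)];print('jaw',len(j),np.percentile(j,[1,50,99],axis=0))
A=cv2.imread('pics/wrist4.png');save(s,'side4.png');B=cv2.imread('pics/side4.png')[160:270,320:470]
cv2.imwrite('pics/crop4.png',np.hstack([cv2.resize(A[150:390,160:400],(400,400)),cv2.resize(B,(400,400),interpolation=cv2.INTER_CUBIC)]))
E
```

```text
[ 0.5447 -0.0244  0.2445] [[ 1.      0.      0.0004]
 [-0.      1.     -0.0024]
 [-0.0004  0.0024  1.    ]]
0.085 86 [-0.0052  0.0039] 0.007830416688546435
0.095 172 [-0.0058  0.0053] 0.008184444901020403
0.105 147 [-0.0061  0.0048] 0.007629134041226795
0.115 121 [-0.0062  0.0047] 0.007699560564755909
0.125 26 [-0.0059  0.0044] 0.007191515283737983
gtop 5864 [[-0.0245 -0.0298  0.1437]
 [ 0.0022  0.0044  0.1452]
 [ 0.0208  0.0331  0.1482]]
jaw 5881 [[ 0.0949 -0.0322  0.14  ]
 [ 0.1112  0.0011  0.1437]
 [ 0.1225  0.0341  0.1503]]
```

View pics/crop4.png

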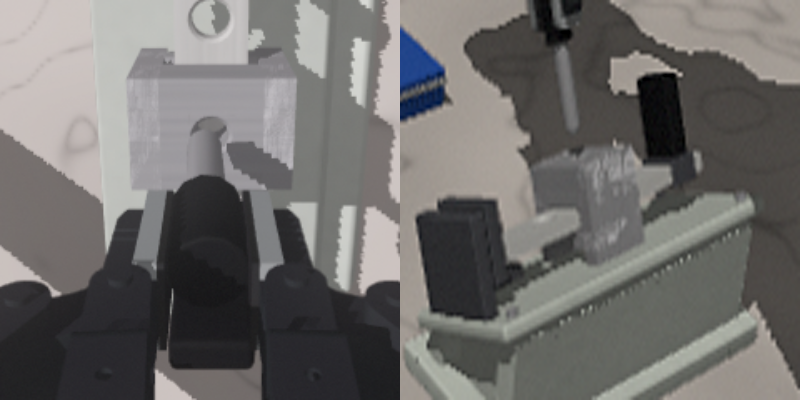

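The nose sits right over the hole's mouth, with the hole at wrist pixel (286,230) and the nose end near (284,227). I'll turn that into a lateral correction.

```bash
python3 - <<'E'
from h import *
np.set_printoptions(precision=4,suppress=True)
w=get_image('wrist');o=get_obs();R0=R.from_rotvec(o['tcp_rot']).as_matrix()
def onplane(uv,zt):
    a=R0.T@(c2w(w,np.zeros(3))-o['eef_pos']);d=R0.T@(c2w(w,ray(w,uv))-c2w(w,np.zeros(3)));return a+d*(zt-a[2])/d[2]
print('cam',R0.T@(c2w(w,np.zeros(3))-o['eef_pos']))
print('hole',onplane((286,230),.1447),'nose end',onplane((284,226.5),.1297))
for X in [(.0017,-.0007,.1297),(.0017,-.0007,.0797),(-.0025,0,.1297),(-.0023,.0014,.1447)]: print(X,proj(w,o['eef_pos']+R0@np.array(X)))
L=(cloud(w)-o['eef_pos'])@R0
for u,v in [(285,245),(285,255),(284,235),(285,300),(286,320),(286,335),(300,215),(270,215)]: print((u,v),L[v,u])
E
```

```text
cam [ 0.0807  0.0003 -0.0691]
hole [-0.0015  0.0012  0.1447] nose end [ 0.0065 -0.0001  0.1297]
(0.0017, -0.0007, 0.1297) [282.9579 233.9331]
(0.0017, -0.0007, 0.0797) [282.4376 273.424 ]
(-0.0025, 0, 0.1297) [284.1147 240.3906]
(-0.0023, 0.0014, 0.1447) [286.3253 231.1098]
(285, 245) [0.0071 0.0005 0.1005]
(285, 255) [0.0108 0.0005 0.0805]
(284, 235) [ 0.0071 -0.      0.1144]
(285, 300) [0.0079 0.0005 0.0469]
(286, 320) [-0.0012  0.0009  0.0475]
(286, 335) [-0.078   0.0014  0.1391]
(300, 215) [0.0086 0.0101 0.145 ]
(270, 215) [ 0.0085 -0.009   0.1452]
```

Request:
send_rows(series=[{"dx": -0.0056, "dy": 0.0026, "dz": 0, "ax": 0, "ay": 0, "az": 0, "hand": 0.99}, {"dx": -0.0056, "dy": 0.0026, "dz": 0.012, "ax": 0, "ay": 0, "az": 0, "hand": 0.99}, {"dx": -0.0056, "dy": 0.0026, "dz": 0.024, "ax": 0, "ay": 0, "az": 0, "hand": 0.99}, {"dx": -0.0056, "dy": 0.0026, "dz": 0.032, "ax": 0, "ay": 0, "az": 0, "hand": 0.99}, {"dx": -0.0056, "dy": 0.0026, "dz": 0.038, "ax": 0, "ay": 0, "az": 0, "hand": 0.99}, {"dx": -0.0056, "dy": 0.0026, "dz": 0.042, "ax": 0, "ay": 0, "az": 0, "hand": 0.99}, {"dx": -0.0056, "dy": 0.0026, "dz": 0.042, "ax": 0, "ay": 0, "az": 0, "hand": 0.99}])

```text
clock: 7.95
eef_pos: [0.5358, -0.0253, 0.2238]
tcp_rot: [-2.193, -1.639, 0.394]
contact_force: [0.7, -1.0, -1.8]
finger_gap: 0.018
gripper_force: 58.7
```

```bash
cat > chk.py <<'E'
from h import *
np.set_printoptions(precision=4,suppress=True)
o=get_obs();R0=R.from_rotvec(o['tcp_rot']).as_matrix()
print(o['clock'],'F tool',R0.T@o['contact_force'],'gap',o['finger_gap'],o['eef_pos'])
E
python3 chk.py
```

```text
7.95 F tool [-0.7809  1.6252  1.146 ] gap 0.017968062587346074 [ 0.5358 -0.0253  0.2238]
```

Request:
send_rows(series=[{"dx": 0, "dy": 0, "dz": 0.008, "ax": 0, "ay": 0, "az": 0, "hand": 0.99}, {"dx": 0, "dy": 0, "dz": 0.016, "ax": 0, "ay": 0, "az": 0, "hand": 0.99}, {"dx": 0, "dy": 0, "dz": 0.022, "ax": 0, "ay": 0, "az": 0, "hand": 0.99}, {"dx": 0, "dy": 0, "dz": 0.026, "ax": 0, "ay": 0, "az": 0, "hand": 0.99}, {"dx": 0, "dy": 0, "dz": 0.03, "ax": 0, "ay": 0, "az": 0, "hand": 0.99}, {"dx": 0, "dy": 0, "dz": 0.03, "ax": 0, "ay": 0, "az": 0, "hand": 0.99}])

```text
clock: 8.55
eef_pos: [0.5292, -0.0233, 0.2105]
tcp_rot: [-2.193, -1.639, 0.394]
contact_force: [1.3, -1.0, -0.8]
finger_gap: 0.018
gripper_force: 58.6
```

```bash
python3 chk.py
```

```text
8.55 F tool [-0.5786  1.7517 -0.0245] gap 0.017960900699078453 [ 0.5292 -0.0233  0.2105]
```

Request:
send_rows(series=[{"dx": 0, "dy": 0, "dz": 0.003, "ax": 0, "ay": 0, "az": 0, "hand": 0.99}, {"dx": 0, "dy": 0, "dz": 0.003, "ax": 0, "ay": 0, "az": 0, "hand": 0.3}, {"dx": 0, "dy": 0, "dz": 0.003, "ax": 0, "ay": 0, "az": 0, "hand": -0.3}, {"dx": 0, "dy": 0, "dz": 0.003, "ax": 0, "ay": 0, "az": 0, "hand": -0.99}, {"dx": 0, "dy": 0, "dz": 0.003, "ax": 0, "ay": 0, "az": 0, "hand": -0.99}, {"dx": 0, "dy": 0, "dz": -0.05, "ax": 0, "ay": 0, "az": 0, "hand": -0.99}, {"dx": 0, "dy": 0, "dz": -0.14, "ax": 0, "ay": 0, "az": 0, "hand": -0.99}, {"dx": 0, "dy": 0, "dz": -0.14, "ax": 0, "ay": 0, "az": 0, "hand": -0.99}])

```text
clock: 9.35
eef_pos: [0.5628, -0.033, 0.2771]
tcp_rot: [-2.198, -1.643, 0.387]
contact_force: [0.1, -0.3, -0.4]
finger_gap: 0.0851
gripper_force: 0.0
```

```bash
python3 chk.py; python3 - <<'E'
from h import *
np.set_printoptions(precision=4,suppress=True)
w=get_image('wrist');s=get_image('side');save(w,'wrist5.png');save(s,'side5.png')
o=get_obs();R0=R.from_rotvec(o['tcp_rot']).as_matrix()
for t in ['pin_collar','grip_top','guide','jaw']: print(t,[(round(d['p'],2),d['centre']) for d in tip_of(w,t)[:2]])
L=(cloud(w)-o['eef_pos'])@R0;np.save('L5.npy',L)
q=L.reshape(-1,3);H=q[(abs(q[:,0])<.02)&(abs(q[:,1])<.02)&(q[:,2]<.19)&(q[:,2]>.1)]
print('head',len(H),np.percentile(H,[1,50,99],axis=0))
h2=H[H[:,2]<np.percentile(H[:,2],2)+.004];print('head top',(h2.min(0)+h2.max(0))/2,h2.max(0)-h2.min(0))
A=cv2.resize(cv2.imread('pics/wrist5.png')[100:400,130:430],(400,400))
B=cv2.resize(cv2.imread('pics/side5.png')[160:270,320:470],(400,400),interpolation=cv2.INTER_CUBIC)
cv2.imwrite('pics/crop5.png',np.hstack([A,B]))
E
```

```text
9.35 F tool [-0.2637  0.3121  0.3285] gap 0.08505758065456755 [ 0.5628 -0.033   0.2771]
pin_collar [(0.77, [284.1, 220.4])]
grip_top [(0.59, [281.6, 325.0])]
guide [(0.57, [281.1, 207.4])]
jaw [(0.78, [277.5, 36.1])]
head 3249 [[-0.0185 -0.0195  0.1172]
 [ 0.006   0.002   0.178 ]
 [ 0.0196  0.0194  0.181 ]]
head top [0.0015 0.0064 0.1187] [0.0193 0.0195 0.0055]
```

View pics/crop5.png

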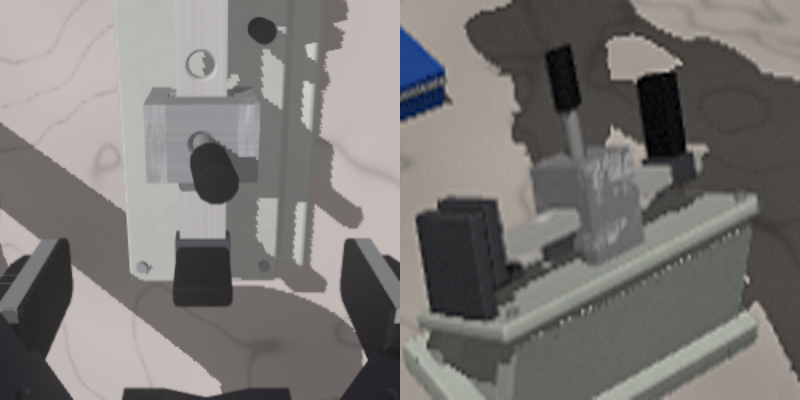

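The pin stands in the guide hole: its head top is 60 mm above the mouth, so it rests on the slide with a small lean from play. Its head is at crop (215,172), and the grip at (203,270). Next I compute the grip pose and the circle on the slide at (200,65).

```bash
python3 - <<'E'
from h import *
np.set_printoptions(precision=4,suppress=True)
L=np.load('L5.npy');q=L.reshape(-1,3);o=get_obs();R0=R.from_rotvec(o['tcp_rot']).as_matrix();print(R0.T@RT)
g=q[(q[:,0]<-.05)&(q[:,0]>-.14)&(abs(q[:,1])<.03)&(abs(q[:,2]-.152)<.007)];print('grip',len(g),np.percentile(g,[1,50,99],axis=0),(np.percentile(g,1,axis=0)+np.percentile(g,99,axis=0))/2)
t=q[(abs(q[:,2]-.1785)<.004)&(abs(q[:,0])<.04)&(abs(q[:,1])<.04)];print('gtop',np.percentile(t,[1,50,99],axis=0))
for uv in [(280,149),(280,130),(268,150),(295,150),(280,165)]: print(uv,L[uv[1],uv[0]])
w=get_image('wrist');c0=c2w(w,np.zeros(3));a=R0.T@(c0-o['eef_pos']);d=R0.T@(c2w(w,ray(w,(280,149)))-c0);print('slidehole',a+d*(.2015-a[2])/d[2])
print('hand', o['finger_gap'])
E
```

```text
[[ 1.      0.0008  0.0003]
 [-0.0008  1.      0.0018]
 [-0.0003 -0.0018  1.    ]]
grip 782 [[-0.0869 -0.0164  0.1515]
 [-0.0789  0.0002  0.1533]
 [-0.0745  0.0168  0.1586]] [-0.0807  0.0002  0.1551]
gtop [[-0.0218 -0.0319  0.177 ]
 [ 0.0064 -0.0063  0.1788]
 [ 0.0239  0.031   0.1809]]
(280, 149) [ 0.0378 -0.0015  0.2305]
(280, 130) [ 0.0561 -0.0013  0.2032]
(268, 150) [ 0.0411 -0.0106  0.2018]
(295, 150) [0.0411 0.0103 0.2015]
(280, 165) [ 0.0294 -0.0014  0.2018]
slidehole [ 0.0423 -0.0033  0.2015]
hand 0.08485115123907319
```

Request:
send_rows(series=[{"dx": -0.08, "dy": 0, "dz": 0, "ax": 0, "ay": 0, "az": 0, "hand": -0.99}, {"dx": -0.161, "dy": 0, "dz": 0, "ax": 0, "ay": 0, "az": 0, "hand": -0.99}, {"dx": -0.161, "dy": 0, "dz": 0.06, "ax": 0, "ay": 0, "az": 0, "hand": -0.99}, {"dx": -0.161, "dy": 0, "dz": 0.14, "ax": 0, "ay": 0, "az": 0, "hand": -0.99}, {"dx": -0.161, "dy": 0, "dz": 0.2, "ax": 0, "ay": 0, "az": 0, "hand": -0.6}, {"dx": -0.161, "dy": 0, "dz": 0.224, "ax": 0, "ay": 0, "az": 0, "hand": -0.4}, {"dx": -0.161, "dy": 0, "dz": 0.224, "ax": 0, "ay": 0, "az": 0, "hand": -0.4}])

```text
clock: 10.4
eef_pos: [0.4866, -0.0947, 0.1719]
tcp_rot: [-2.19, -1.637, 0.397]
contact_force: [-0.3, 0.4, 0.5]
finger_gap: 0.06
gripper_force: 0.0
```

Request:
send_rows(series=[{"dx": 0, "dy": 0, "dz": 0, "ax": 0, "ay": 0, "az": 0, "hand": 0.0}, {"dx": 0, "dy": 0, "dz": 0, "ax": 0, "ay": 0, "az": 0, "hand": 0.5}, {"dx": 0, "dy": 0, "dz": 0, "ax": 0, "ay": 0, "az": 0, "hand": 0.99}, {"dx": 0, "dy": 0, "dz": 0, "ax": 0, "ay": 0, "az": 0, "hand": 0.99}])

```text
clock: 10.8
eef_pos: [0.4888, -0.0953, 0.1743]
tcp_rot: [-2.193, -1.64, 0.393]
contact_force: [-1.1, -0.1, 5.1]
finger_gap: 0.0329
gripper_force: 59.3
```

```bash
cat >> chk.py <<'E'
def pinz(cam='side'):
    p=get_image(cam);H=np.array([.4807,-.0078,.1145])
    P=((cloud(p)-H)@G).reshape(-1,3);c=p['color'].reshape(-1,3).max(1)
    k=P[(abs(P[:,0])<.025)&(abs(P[:,1])<.022)&(P[:,2]>.008)&(P[:,2]<.08)]
    return len(k),np.percentile(k[:,2],99) if len(k)>5 else None
print('pin top above mouth',pinz())
E
python3 chk.py
```

```text
10.8 F tool [-0.3675 -3.228  -4.1216] gap 0.032883644776803375 [ 0.4888 -0.0953  0.1743]
pin top above mouth (245, np.float64(0.06134557547423299))
```

Request:
send_rows(series=[{"dx": -0.002, "dy": 0, "dz": 0, "ax": 0, "ay": 0, "az": 0, "hand": 0.99}, {"dx": -0.004, "dy": 0, "dz": 0, "ax": 0, "ay": 0, "az": 0, "hand": 0.99}, {"dx": -0.006, "dy": 0, "dz": 0, "ax": 0, "ay": 0, "az": 0, "hand": 0.99}, {"dx": -0.008, "dy": 0, "dz": 0, "ax": 0, "ay": 0, "az": 0, "hand": 0.99}, {"dx": -0.01, "dy": 0, "dz": 0, "ax": 0, "ay": 0, "az": 0, "hand": 0.99}, {"dx": -0.012, "dy": 0, "dz": 0, "ax": 0, "ay": 0, "az": 0, "hand": 0.99}, {"dx": -0.014, "dy": 0, "dz": 0, "ax": 0, "ay": 0, "az": 0, "hand": 0.99}, {"dx": -0.016, "dy": 0, "dz": 0, "ax": 0, "ay": 0, "az": 0, "hand": 0.99}])

```text
clock: 11.65
eef_pos: [0.4866, -0.1026, 0.1743]
tcp_rot: [-2.193, -1.64, 0.392]
contact_force: [1.1, 5.0, 5.2]
finger_gap: 0.033
gripper_force: 59.4
```

```bash
python3 chk.py
```

```text
11.65 F tool [ 5.1467 -2.7041 -4.4932] gap 0.03300406682616874 [ 0.4866 -0.1026  0.1743]
pin top above mouth (245, np.float64(0.061391525810937375))
```

Request:
send_rows(series=[{"dx": -0.002, "dy": 0, "dz": 0, "ax": 0, "ay": 0, "az": 0, "hand": 0.99}, {"dx": -0.004, "dy": 0, "dz": 0, "ax": 0, "ay": 0, "az": 0, "hand": 0.99}, {"dx": -0.006, "dy": 0, "dz": 0, "ax": 0, "ay": 0, "az": 0, "hand": 0.99}, {"dx": -0.008, "dy": 0, "dz": 0, "ax": 0, "ay": 0, "az": 0, "hand": 0.99}, {"dx": -0.01, "dy": 0, "dz": 0, "ax": 0, "ay": 0, "az": 0, "hand": 0.99}, {"dx": -0.012, "dy": 0, "dz": 0, "ax": 0, "ay": 0, "az": 0, "hand": 0.99}, {"dx": -0.014, "dy": 0, "dz": 0, "ax": 0, "ay": 0, "az": 0, "hand": 0.99}])

```text
clock: 12.4
eef_pos: [0.4847, -0.1092, 0.1743]
tcp_rot: [-2.193, -1.64, 0.392]
contact_force: [0.5, 5.9, 5.3]
finger_gap: 0.033
gripper_force: 59.4
```

```bash
python3 chk.py
```

```text
12.4 F tool [ 5.8195 -3.4523 -4.2301] gap 0.032984371477173695 [ 0.4847 -0.1092  0.1743]
pin top above mouth (246, np.float64(0.06138443630465876))
```

Request:
send_rows(series=[{"dx": -0.002, "dy": 0, "dz": 0, "ax": 0, "ay": 0, "az": 0, "hand": 0.99}, {"dx": -0.004, "dy": 0, "dz": 0, "ax": 0, "ay": 0, "az": 0, "hand": 0.99}])

```text
clock: 12.65
eef_pos: [0.4841, -0.1112, 0.1743]
tcp_rot: [-2.193, -1.64, 0.392]
contact_force: [1.4, 6.1, 5.6]
finger_gap: 0.0331
gripper_force: 59.4
```

```bash
python3 chk.py
```

```text
12.65 F tool [ 6.2864 -2.9099 -4.8253] gap 0.03310316219770951 [ 0.4841 -0.1112  0.1743]
pin top above mouth (245, np.float64(0.061499932940240164))
```

Request:
send_rows(series=[{"dx": -0.002, "dy": 0, "dz": 0, "ax": 0, "ay": 0, "az": 0, "hand": 0.99}, {"dx": -0.004, "dy": 0, "dz": 0, "ax": 0, "ay": 0, "az": 0, "hand": 0.99}])

```text
clock: 12.9
eef_pos: [0.4835, -0.1131, 0.1743]
tcp_rot: [-2.193, -1.64, 0.392]
contact_force: [1.2, 5.7, 5.5]
finger_gap: 0.0331
gripper_force: 59.4
```

```bash
python3 chk.py
```

```text
12.9 F tool [ 5.8284 -2.892  -4.7303] gap 0.033088163390559575 [ 0.4835 -0.1131  0.1743]
pin top above mouth (246, np.float64(0.06165121885015884))
```

Request:
send_rows(series=[{"dx": -0.002, "dy": 0, "dz": 0, "ax": 0, "ay": 0, "az": 0, "hand": 0.99}, {"dx": -0.004, "dy": 0, "dz": 0, "ax": 0, "ay": 0, "az": 0, "hand": 0.99}])

```text
clock: 13.15
eef_pos: [0.483, -0.115, 0.1743]
tcp_rot: [-2.193, -1.64, 0.392]
contact_force: [1.3, 6.1, 6.0]
finger_gap: 0.0333
gripper_force: 59.4
```

```bash
python3 chk.py
```

```text
13.15 F tool [ 6.1837 -3.1594 -5.1516] gap 0.033330303315885 [ 0.483  -0.115   0.1743]
pin top above mouth (245, np.float64(0.06152764068234608))
```

Request:
send_rows(series=[{"dx": -0.002, "dy": 0, "dz": 0, "ax": 0, "ay": 0, "az": 0, "hand": 0.99}, {"dx": -0.004, "dy": 0, "dz": 0, "ax": 0, "ay": 0, "az": 0, "hand": 0.99}])

```text
clock: 13.4
eef_pos: [0.4824, -0.1169, 0.1743]
tcp_rot: [-2.193, -1.64, 0.392]
contact_force: [1.7, 6.0, 4.4]
finger_gap: 0.0329
gripper_force: 59.4
```

```bash
python3 chk.py
```

```text
13.4 F tool [ 6.2157 -2.052  -3.8997] gap 0.03290830274072121 [ 0.4824 -0.1169  0.1743]
pin top above mouth (246, np.float64(0.0614995638728645))
```

Request:
send_rows(series=[{"dx": -0.002, "dy": 0, "dz": 0, "ax": 0, "ay": 0, "az": 0, "hand": 0.99}, {"dx": -0.004, "dy": 0, "dz": 0, "ax": 0, "ay": 0, "az": 0, "hand": 0.99}])

```text
clock: 13.65
eef_pos: [0.4819, -0.1188, 0.1743]
tcp_rot: [-2.193, -1.64, 0.392]
contact_force: [0.9, 7.6, 5.4]
finger_gap: 0.0329
gripper_force: 59.4
```

```bash
python3 chk.py
```

```text
13.65 F tool [ 7.5309 -3.607  -4.1764] gap 0.03292619257359852 [ 0.4819 -0.1188  0.1743]
pin top above mouth (247, np.float64(0.061429755629303744))
```

Request:
send_rows(series=[{"dx": -0.002, "dy": 0, "dz": 0, "ax": 0, "ay": 0, "az": 0, "hand": 0.99}, {"dx": -0.004, "dy": 0, "dz": 0, "ax": 0, "ay": 0, "az": 0, "hand": 0.99}])

```text
clock: 13.9
eef_pos: [0.4813, -0.1207, 0.1743]
tcp_rot: [-2.193, -1.64, 0.392]
contact_force: [1.7, 6.3, 5.9]
finger_gap: 0.0329
gripper_force: 59.4
```

```bash
python3 chk.py
```

```text
13.9 F tool [ 6.5742 -2.795  -5.2057] gap 0.03292949177096745 [ 0.4813 -0.1207  0.1743]
pin top above mouth (246, np.float64(0.061462479085203074))
```

Request:
send_rows(series=[{"dx": -0.002, "dy": 0, "dz": 0, "ax": 0, "ay": 0, "az": 0, "hand": 0.99}, {"dx": -0.004, "dy": 0, "dz": 0, "ax": 0, "ay": 0, "az": 0, "hand": 0.99}])

```text
clock: 14.15
eef_pos: [0.4807, -0.1226, 0.1743]
tcp_rot: [-2.193, -1.64, 0.392]
contact_force: [1.7, 6.7, 6.0]
finger_gap: 0.0332
gripper_force: 59.4
```

```bash
python3 chk.py
```

```text
14.15 F tool [ 6.9257 -2.9758 -5.2615] gap 0.033219614832922476 [ 0.4807 -0.1226  0.1743]
pin top above mouth (245, np.float64(0.06148447976798294))
```

Request:
send_rows(series=[{"dx": -0.002, "dy": 0, "dz": 0, "ax": 0, "ay": 0, "az": 0, "hand": 0.99}, {"dx": -0.004, "dy": 0, "dz": 0, "ax": 0, "ay": 0, "az": 0, "hand": 0.99}, {"dx": -0.006, "dy": 0, "dz": 0, "ax": 0, "ay": 0, "az": 0, "hand": 0.99}])

```text
clock: 14.5
eef_pos: [0.4799, -0.1255, 0.1743]
tcp_rot: [-2.193, -1.639, 0.392]
contact_force: [0.8, 6.6, 5.2]
finger_gap: 0.0329
gripper_force: 59.4
```

```bash
python3 chk.py
```

```text
14.5 F tool [ 6.5137 -3.3298 -4.1007] gap 0.032922954233445115 [ 0.4799 -0.1255  0.1743]
pin top above mouth (246, np.float64(0.06155274045549065))
```

Request:
send_rows(series=[{"dx": -0.002, "dy": 0, "dz": 0, "ax": 0, "ay": 0, "az": 0, "hand": 0.99}, {"dx": -0.004, "dy": 0, "dz": 0, "ax": 0, "ay": 0, "az": 0, "hand": 0.99}, {"dx": -0.006, "dy": 0, "dz": 0, "ax": 0, "ay": 0, "az": 0, "hand": 0.99}])

```text
clock: 14.85
eef_pos: [0.4791, -0.1284, 0.1743]
tcp_rot: [-2.193, -1.64, 0.392]
contact_force: [1.6, 5.8, 5.4]
finger_gap: 0.0333
gripper_force: 59.4
```

```bash
python3 chk.py
```

```text
14.85 F tool [ 6.0199 -2.4948 -4.7693] gap 0.033310065224176746 [ 0.4791 -0.1284  0.1743]
pin top above mouth (243, np.float64(0.06116394845583105))
```

Request:
send_rows(series=[{"dx": -0.002, "dy": 0, "dz": 0, "ax": 0, "ay": 0, "az": 0, "hand": 0.99}, {"dx": -0.004, "dy": 0, "dz": 0, "ax": 0, "ay": 0, "az": 0, "hand": 0.99}])

```text
clock: 15.1
eef_pos: [0.4785, -0.1303, 0.1743]
tcp_rot: [-2.193, -1.64, 0.392]
contact_force: [3.0, 6.4, 5.1]
finger_gap: 0.0332
gripper_force: 59.4
```

```bash
python3 chk.py
```

```text
15.1 F tool [ 7.0124 -1.3944 -5.0243] gap 0.03319744454250849 [ 0.4785 -0.1303  0.1743]
pin top above mouth (237, np.float64(0.05895890735906555))
```

The head has sunk by 2.5 mm, so the nose is entering the hole. I continue by 1 mm.

Request:
send_rows(series=[{"dx": -0.002, "dy": 0, "dz": 0, "ax": 0, "ay": 0, "az": 0, "hand": 0.99}])

```text
clock: 15.25
eef_pos: [0.4782, -0.1313, 0.1743]
tcp_rot: [-2.193, -1.64, 0.392]
contact_force: [1.7, 7.0, 4.6]
finger_gap: 0.0336
gripper_force: 59.4
```

```bash
python3 chk.py
```

```text
15.25 F tool [ 7.1396 -2.4362 -3.9611] gap 0.03355896514030362 [ 0.4782 -0.1313  0.1743]
pin top above mouth (227, np.float64(0.056949859839047705))
```

Request:
send_rows(series=[{"dx": -0.002, "dy": 0, "dz": 0, "ax": 0, "ay": 0, "az": 0, "hand": 0.99}])

```text
clock: 15.4
eef_pos: [0.478, -0.1322, 0.1743]
tcp_rot: [-2.193, -1.64, 0.392]
contact_force: [0.1, 4.7, 4.5]
finger_gap: 0.0331
gripper_force: 59.4
```

```bash
python3 chk.py
```

```text
15.4 F tool [ 4.537  -3.1608 -3.445 ] gap 0.03311996759350857 [ 0.478  -0.1322  0.1743]
pin top above mouth (184, np.float64(0.042796015552520654))
```

Request:
send_rows(series=[{"dx": 0, "dy": 0, "dz": 0, "ax": 0, "ay": 0, "az": 0, "hand": 0.99}, {"dx": 0, "dy": 0, "dz": 0, "ax": 0, "ay": 0, "az": 0, "hand": 0.99}])

```text
clock: 15.65
eef_pos: [0.478, -0.1323, 0.1743]
tcp_rot: [-2.194, -1.64, 0.392]
contact_force: [1.5, 5.6, 5.7]
finger_gap: 0.0332
gripper_force: 59.4
```

```bash
python3 chk.py
```

```text
15.65 F tool [ 5.7885 -2.7333 -5.0223] gap 0.03324735796781999 [ 0.478  -0.1323  0.1743]
pin top above mouth (146, np.float64(0.03502209627281322))
```

The pin is home: its top is about 34 mm above the mouth. I ease back a little, release the grip and retreat.

Request:
send_rows(series=[{"dx": 0.001, "dy": 0, "dz": 0, "ax": 0, "ay": 0, "az": 0, "hand": 0.99}, {"dx": 0.002, "dy": 0, "dz": 0, "ax": 0, "ay": 0, "az": 0, "hand": 0.99}])

```text
clock: 15.9
eef_pos: [0.4781, -0.1317, 0.1743]
tcp_rot: [-2.194, -1.64, 0.393]
contact_force: [-0.6, -0.4, 4.8]
finger_gap: 0.033
gripper_force: 59.4
```

Request:
send_rows(series=[{"dx": 0, "dy": 0, "dz": 0, "ax": 0, "ay": 0, "az": 0, "hand": 0.4}, {"dx": 0, "dy": 0, "dz": 0, "ax": 0, "ay": 0, "az": 0, "hand": 0}, {"dx": 0, "dy": 0, "dz": 0, "ax": 0, "ay": 0, "az": 0, "hand": -0.6}, {"dx": 0, "dy": 0, "dz": 0, "ax": 0, "ay": 0, "az": 0, "hand": -0.99}, {"dx": 0, "dy": 0, "dz": -0.04, "ax": 0, "ay": 0, "az": 0, "hand": -0.99}, {"dx": 0, "dy": 0, "dz": -0.12, "ax": 0, "ay": 0, "az": 0, "hand": -0.99}, {"dx": 0, "dy": 0, "dz": -0.2, "ax": 0, "ay": 0, "az": 0, "hand": -0.99}, {"dx": 0, "dy": 0, "dz": -0.2, "ax": 0, "ay": 0, "az": 0, "hand": -0.99}])

```text
clock: 16.7
eef_pos: [0.524, -0.1455, 0.2664]
tcp_rot: [-2.199, -1.643, 0.389]
contact_force: [-0.5, -0.2, 0.3]
finger_gap: 0.085
gripper_force: 0.0
```

```bash
python3 chk.py; python3 - <<'E'
from h import *
np.set_printoptions(precision=4,suppress=True)
w=get_image('wrist');s=get_image('side');save(w,'wrist6.png');save(s,'side6.png')
o=get_obs();R0=R.from_rotvec(o['tcp_rot']).as_matrix()
H=np.array([.4807,-.0078,.1145]);P=((cloud(w)-H)@G).reshape(-1,3)
k=P[(abs(P[:,0])<.02)&(abs(P[:,1])<.02)&(P[:,2]>.025)&(P[:,2]<.045)];print('head',len(k),np.percentile(k,[2,50,98],axis=0))
t=P[(abs(P[:,0])<.03)&(abs(P[:,1])<.021)&(abs(P[:,2])<.006)];print('gtop',len(t),np.percentile(t,[2,50,98],axis=0))
g=P[(abs(P[:,0])<.03)&(P[:,1]<-.06)&(abs(P[:,2]-.026)<.006)];print('grip',np.percentile(g,[2,50,98],axis=0))
A=cv2.resize(cv2.imread('pics/wrist6.png')[0:300,130:430],(400,400))
B=cv2.resize(cv2.imread('pics/side6.png')[160:270,320:470],(400,400),interpolation=cv2.INTER_CUBIC)
cv2.imwrite('pics/crop6.png',np.hstack([A,B]))
E
```

```text
16.7 F tool [-0.3116 -0.4644 -0.0794] gap 0.0850236388427394 [ 0.524  -0.1455  0.2664]
pin top above mouth (148, np.float64(0.035161646186568744))
head 1245 [[-0.0066 -0.009   0.0282]
 [ 0.0023 -0.0006  0.0345]
 [ 0.0111  0.0074  0.0361]]
gtop 5093 [[-0.0291 -0.0202 -0.0008]
 [-0.0039 -0.0053  0.0007]
 [ 0.0291  0.0151  0.0022]]
grip [[-0.0138 -0.1265  0.0206]
 [ 0.0019 -0.1191  0.0264]
 [ 0.0182 -0.1138  0.028 ]]
```

View pics/crop6.png

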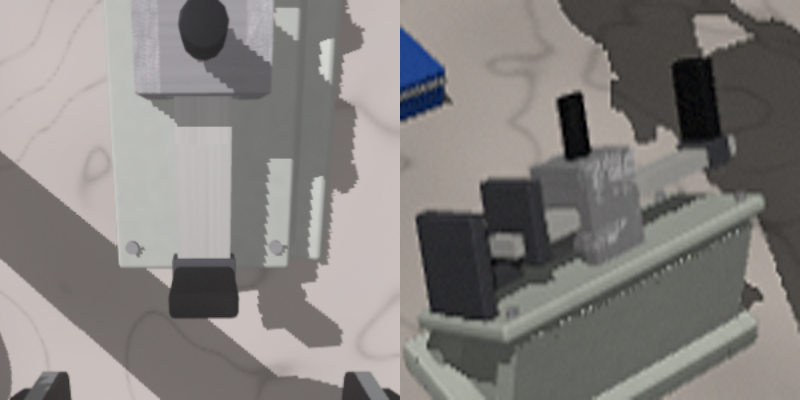

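The pin's head sits on the guide's top face, with its top 33.8 mm above that face against a 34 mm head. The slide is held about 38 mm out and nothing is touched, so I hand in the job.

```bash
python3 -c "
from bench import *
print(close_job())"
```

```text
the job is handed in; nothing more can be done
None
```

The pin dropped home and now holds the slide about 38 mm out. Its head sits on the guide within measurement error, and the pull force never read above about 8 N. The arm stayed clear of the jar, slide box and cup, and the job is handed in; the hand-in returned no verdict.

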